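Oil the plunger rod and guide it into the penetration stand

TASK

Oil the plunger rod while it stands in the drip rack: press the spray cap of the bottle clamped beside it all the way down, then let it spring right back up. Then lift the rod out and thread it from above down through the top guide bush of the penetration stand and on through the lower bush. Finish still holding the rod, upright and still and spanning both bushes, with its foot less than a centimetre above the specimen in the mould but not touching it, and leave the other things on the bench where they are.

Things in the scene. Friction and masses are not known exactly. Their poses are not given: they have to be found in the camera images.
- stand: Penetration stand, fixed: grey cast C-frame, base plate 150 x 176 x 12 mm, a column 152 mm high 92 mm from the bore axis on its +y side, and two arms with vertical brass bushes, one above the other on one axis. Nothing on it is higher than 157 mm. A clamp screw sticks out 45 mm to -x from the top bush: leave it. Origin on the bench exactly under the bore axis, z up; turned about z by up to 0.6 rad
- top_bush (a point): Centre of the mouth of the top guide bush, on the bore axis, 157 mm above the bench. The mouth is a funnel, 30 mm wide at this point narrowing to the 15 mm bore 7 mm lower; the bush ends 25 mm below this point. Outside diameter 33 mm, 44 mm over the cast eye
- low_bush (a point): Centre of the mouth of the lower guide bush on the same vertical axis, 104 mm above the bench (53 mm below the top bush's mouth). 23 mm wide here narrowing to the 15 mm bore 4 mm lower; the bush ends 24 mm below this point
- mould: Steel ring mould, cone 88 mm wide at the bottom, 80 mm at the top and 40 mm high, filled flush with a set, hard specimen, on a 5 mm glass plate on the stand's base, centred under the bushes; fixed. Origin under the glass plate on the bore axis, 12 mm above the bench
- specimen (a point): Centre of the specimen's flat top, level with the mould's rim, 57 mm above the bench, straight under the bushes (23 mm below the underside of the lower bush)
- rack: Steel drip rack, fixed: tray 105 x 170 mm, walls 16 mm high. In its axes the rod's socket is at y = -40 mm (grey tube 28 mm wide, bore 15 mm, flared to 22 mm at its top 44 mm above the bench, floor 10 mm above it); the white spray bottle, 54 mm wide, stands clamped at y = +42 mm, its nozzle towards the rod. Origin on the bench under the tray's centre, z up; turned about z by up to 0.6 rad
- cap_top (a point): Centre of the flat round top, 29 mm wide, of the bottle's white spray cap; 163 mm above the bench when up, moves down with the cap. The cap's sides are bare, the bottle's collar is below it
- cap (a joint): Travel of the spray cap: 0 up, 0.010 m fully down. A spring holds it up: it starts to move at about 2.3 N and takes about 6.8 N fully down; pressed beyond 0.008 it sprays, and it returns by itself when let go
- rod: Plunger rod, plain steel, 165 mm long, 0.15 to 0.3 kg: shaft 12 mm in diameter, flat foot with a chamfer 1.5 mm wide and 3 mm high, and on top a knurled round head 24 mm in diameter and 20 mm high. It stands loose and upright in the drip rack's socket, foot 10 mm and top 175 mm above the bench. Origin at the centre of the foot's flat face, z along the shaft towards the head
- rod_head (a point): Middle of the rod's head on its axis, 155 mm above the foot: where to grip it
- needle: Bystander: a thin steel needle rod lying on the bench, 9 mm in diameter and 140 mm long with a 40 mm point of 3 mm along +y; no head. Origin on the bench under its shaft's middle
- flask: Bystander: glass conical flask, 80 mm wide, 124 mm high; origin at the centre of its underside, z up
- reagent_a: Bystander: dark stoppered reagent bottle, 57 mm wide, 96 mm high; origin at the centre of its underside, z up
- reagent_b: Bystander: dark stoppered reagent bottle, 57 mm wide, 96 mm high; origin at the centre of its underside, z up
- wash: Bystander: pale wash bottle, 68 mm wide, 185 mm high with a bent tube reaching 60 mm to its +y side; origin at the centre of its underside, z up
- dropper_a: Bystander: small white dropper bottle, 32 mm wide, 74 mm high; origin at the centre of its underside, z up
- dropper_b: Bystander: small white dropper bottle with a red cap, 32 mm wide, 74 mm high; origin at the centre of its underside, z up
- vial: Bystander: brown vial with a white cap, 39 mm wide, 61 mm high; origin at the centre of its underside, z up
Things that resemble listed ones, but are neither listed nor needed, are in the scene too. Leave any pink or yellow look-alike of the rod alone.

How it is judged:
On the way, in this order (a step that is already met when the one before it is completed fails the run):
1. the spray cap is pressed down beyond 8 mm of its 10 mm while the rod stands in the rack (value of joint cap above 0.008 m and z of rod in the frame of rack below 0.02 m and horizontal distance between rod_head and rod below 0.02 m), for 0.1 s.
2. the cap has come back up, the rod still standing in the rack (value of joint cap below 0.002 m and z of rod in the frame of rack below 0.02 m and horizontal distance between rod_head and rod below 0.02 m), for 0.1 s.
3. the rod's foot has passed through the top bush (z of rod in the frame of top_bush below -0.026 m and z of rod in the frame of low_bush above -0.02 m and horizontal distance between rod and top_bush below 0.012 m and angle between rod's own z axis and vertical below 0.2 rad).
4. the rod's foot has come out below the lower bush (z of rod in the frame of low_bush below -0.026 m and horizontal distance between rod and low_bush below 0.005 m).
At the end, for the whole second after the job is handed in: The rod is held by the fingers (more than 3 N on it), upright within 0.08 rad and still, through both bushes: foot within 5 mm of the bore axis and 0.5 to 14 mm above the specimen's top, head within 10 mm of the axis. The spray cap is up again (z of rod in the frame of specimen between 0.0005 and 0.014 m and horizontal distance between rod and low_bush below 0.005 m and horizontal distance between rod_head and top_bush below 0.01 m and angle between rod's own z axis and vertical below 0.08 rad and contact force between the fingers and rod above 3 N and linear speed of rod below 0.02 m/s and value of joint cap below 0.002 m); the arm keeps its last pose, push and grip.
It fails at once if the rod is pressed or dropped on the specimen (more than 2 N) (contact force between rod and mould above 2 N).
It fails at once if another thing on the bench is moved by more than 4 cm (distance of any of needle, flask, reagent_a, reagent_b, wash, dropper_a, dropper_b, vial from where it was at the start of the episode above 0.04 m).
It also fails if it takes over 61 s, if anything falls off the work surface, if the arm or the gripper's body presses on something with over 40 N, if the wrist force passes 120 N, or if a joint passes its speed limit or range.

ROBOT

A 7-joint arm with a two-finger parallel gripper is mounted at the origin on the work surface. World frame = base frame: x ahead of the robot, y to its left, z up, the work surface at z = 0. Lengths are in m, angles in rad, forces in N, time in s.
With the tool pointing down it reaches from about 0.425 to 0.825 m from the base axis. Payload 3.6 kg.
Tool frame: the origin (TCP) lies between the finger pads; the fingertips stand 11 mm ahead of it and the grasp point (between the pads) lies 8 mm behind it; z points along the fingers, y is the line along which they close (so a half turn about z gives the same grasp; the last joint's range is limited). The gripper opens to 85 mm and grips with 20 to 120 N. Pads are 22 mm wide; open, the fingers measure 114 mm over their backs; the gripper's body (76 mm by 85 mm) begins 54 mm behind the grasp point. The pads swing forward as they close: fully open they stand 13 mm farther back than shut.
Start: joints at [-1.206, 0.615, -0.013, 1.423, 0.008, 1.103, -0.04], TCP at [0.248, 0.601, 0.242] pointing down, gripper open.
Joint ranges: [-3.12, 3.12], [-0.3, 2.06], [-1.34, 1.32], [0.26, 2.42], [-1.36, 4.5], [0.01, 1.98], [-2.84, 2.84]. Speed limits (rad/s): [2.79, 2.79, 3.14, 3.14, 3.14, 3.14, 3.14].

INTERFACE

Orientations are given as a rotation vector (axis times angle).
In Python, from rig import state, get_image, close_job gives the robot as it stands.
- The arm moves only by the tool drive_tool, never from a script. Its argument "increments" is one flat list of numbers, 7 for each row, row after row: the shift along the tool's x, y, z in cm, then the turn, a rotation vector about the tool's x, y, z in rad, then the opening, from 0 (shut) to 1 (fully open). In form: [dx, dy, dz, rx, ry, rz, hand, dx, dy, dz, rx, ry, rz, hand, ...]. A call has 1 to 20 rows; each row shifts and turns the commanded pose from where the row before left it, along the tool's axes as they then stand; what a row does not reach is not made up. A row lasts 1/12 s, in which the tool goes at most 41.7 mm and 7.16 degrees, less where a joint would pass 70% of its speed; a pose out of reach is approached as far as the arm can. A call is refused whole if a number of a shift passes 4.17 or a number of a turn 0.125, either way. A call with a gripper value outside its range is refused whole. The fingers move at their own pace and stop on an object; "force" is the grip in N (left out, the last holds). Time passes only in rows, so rows that do not move let the fingers close. It gives the time, the measured TCP pose, the force, the opening and the grip force at its end, in the units of the state.
- state(): the state, without advancing time (a new reading comes with each control period).
- get_image(name): name is "scene" or "top" or "wrist"; returns a dict with "image" (480x640x3 uint8, blue, green, red), "range_z" (480x640 float32, m along the optical axis (not along the pixel's ray), 0 where there is no reading), "fx", "fy", "cx", "cy" (pixels), "rvec" (rotation vector, rad) and "tvec" (3), from world to camera coordinates, as OpenCV has them; the wrist camera has in their place "tool_from_camera" (4x4, takes a point from camera to tool coordinates, whose origin is the TCP and whose axes are the flange's). Camera axes: x right, y down, z forward; pixel columns grow to the right and rows downward; lengths in m; the calibration is good to about 2 mm. The wrist camera is an equidistant fisheye: a pixel r from the principal point sees the ray r / f radians off the axis. A picture is of the moment at which its call begins: read the wrist's pose just before it.
- close_job(): hands the job in; it is judged then, once.
The state is a dict: "t": time; "qpos": joint angles; "dq": joint speeds; "joint_efforts": joint torques, N m; "tool_pos": TCP position; "orientation": TCP orientation; "contact_force": force on the tool from outside, world axes, zero at the start; "moment": the same for the moment, N m; "opening": finger opening in m; "finger_force": force on a finger pad.
Only numpy, scipy, OpenCV 4.12 (cv2) and the standard library are available. Lean on these libraries where they do the work, as an engineer would, in place of code of your own. Each camera call takes 0.05 s, during which the arm holds its last target. There are 200 camera calls.

## Working session

There is one attempt and no reset: what is moved stays moved. The work goes in short steps, Python scripts to look and compute and a tool call to move; the robot and the scene stay as the last step left them, time stands still between calls to the robot, and variables do not carry over. Pictures are saved under pics/ and viewed, at most 10 in all, crops included, and the job is handed in when it is done.

Besides the shell and the picture viewer there is one more tool, called after "Call:" as name(argument=value, ...), one argument or row to a line, values as JSON. drive_tool: Moves the arm, as the interface text tells. Its arguments: {"type":"object","properties":{"increments":{"type":"array","items":{"type":"number"}},"force":{"type":"number"}},"required":["increments"]}

```bash
mkdir -p pics
cat > h.py <<'E'
import numpy as np,cv2,pickle
from rig import state,get_image
from scipy.spatial.transform import Rotation as R
def world(c,u,v,z=None):
    Rm=R.from_rotvec(np.ravel(c['rvec'])).as_matrix();t=np.ravel(c['tvec'])
    o=-Rm.T@t; d=Rm.T@np.array([(u-c['cx'])/c['fx'],(v-c['cy'])/c['fy'],1.])
    s=c['range_z'][int(v),int(u)] if z is None else (z-o[2])/d[2]
    return o+s*d
def cloud(c):
    Rm=R.from_rotvec(np.ravel(c['rvec'])).as_matrix();t=np.ravel(c['tvec'])
    v,u=np.mgrid[:480,:640];z=c['range_z']
    p=np.stack([(u-c['cx'])/c['fx']*z,(v-c['cy'])/c['fy']*z,z],-1)
    return (p-t)@Rm
E
python3 - <<'E'
from h import *
for n in('scene','top'):
    c=get_image(n);pickle.dump(c,open(n+'.pkl','wb'));cv2.imwrite(f'pics/{n}0.png',c['image'])
    P=cloud(c);print(n,c['fx'],np.ravel(c['tvec']),(c['range_z']>0).mean())
    print(world(c,320,240))
s=state();print(s)
E
```

```text
scene 507.4152362751244 [ 0.49416905 -0.12959092  1.44029664] 0.996064453125
[ 0.50809082 -0.08371156 -0.00074127]
top 439.2408439270683 [-0.04556607  0.56138831  1.32815503] 0.9958854166666666
[ 0.580644   -0.03841197 -0.00088593]
{'t': 0.1, 'qpos': array([-1.20551265,  0.61586341, -0.01263077,  1.42479221,  0.00810321,
        1.10341367, -0.04037727]), 'dq': array([-0.00034381, -0.00259615,  0.00096572, -0.00323549,  0.00062999,
        0.00106809,  0.00068922]), 'joint_efforts': array([ 1.74470155e-03, -4.70386291e+01,  2.60403575e-01, -1.71570164e+01,
        1.01164856e-02,  5.91711505e-03, -5.47550528e-06]), 'tool_pos': array([0.24791437, 0.60011831, 0.24120963]), 'orientation': array([-0.61124014, -3.08109979,  0.00374624]), 'contact_force': array([ 0.41577764, -0.24190055, -0.07623782]), 'moment': array([-0.0057731 , -0.00430528, -0.01695914]), 'finger_force': 0.0, 'opening': 0.08525497536959692}
```

View pics/scene0.png

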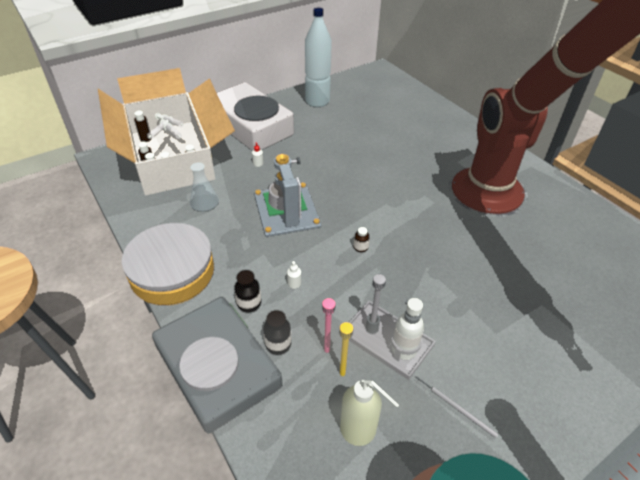

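View pics/top0.png

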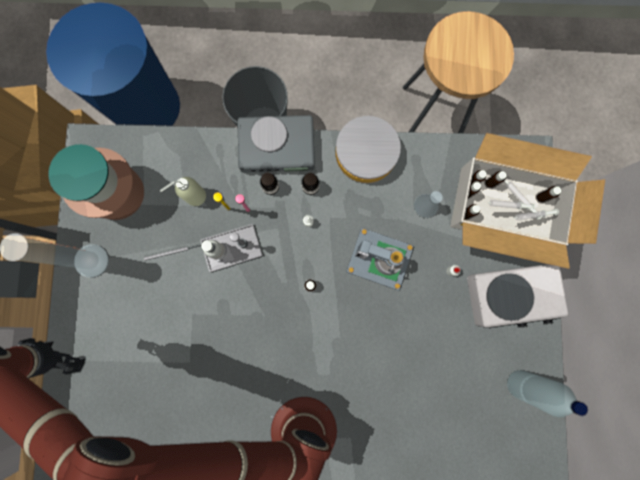

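The scene view shows the grey rod with its head at (378,283), the white spray bottle with its cap at (414,307), and the stand with its brass bush at (284,160). In the top view these are at about (232,237), (208,246) and (397,257). The rod candidates are grey (378,283), pink (328,303) and yellow (346,327). The grey one fits, since it stands in the tray beside the spray bottle.

Run:
```python
from h import *
s=pickle.load(open('scene.pkl','rb'));t=pickle.load(open('top.pkl','rb'))
a=[s['image'][260:370,320:450],t['image'][215:285,195:278],s['image'][140:240,240:340],t['image'][222:295,342:422]]
a=[cv2.resize(x,(400,300),interpolation=cv2.INTER_CUBIC) for x in a]
cv2.imwrite('pics/crop1.png',np.vstack([np.hstack(a[:2]),np.hstack(a[2:])]))
for n,c,boxes in(('top',t,dict(rack=(215,275,195,270),stand=(222,295,342,422))),('scene',s,dict(rack=(260,370,320,450),stand=(140,240,240,340)))):
    P=cloud(c)
    for k,(r0,r1,c0,c1) in boxes.items():
        p=P[r0:r1,c0:c1]
        for lo,hi in((.135,.152),(.152,.168),(.168,.185)):
            m=((p[...,2]>lo)&(p[...,2]<hi)).astype(np.uint8)
            nl,l,st,ce=cv2.connectedComponentsWithStats(m)
            for i in range(1,nl):
                if st[i,4]>4:
                    q=p[l==i];print(n,k,lo,'px',(ce[i]+[c0,r0]).round(1),st[i,4],'med',np.median(q,0).round(4),'min',q.min(0).round(3),'max',q.max(0).round(3))
```

```text
top rack 0.135 px [210.2 250. ] 6 med [0.5254 0.2732 0.1473] min [0.522 0.271 0.136] max [0.529 0.279 0.151]
top rack 0.152 px [237.6 239. ] 8 med [0.5551 0.194  0.1618] min [0.55  0.191 0.156] max [0.566 0.202 0.165]
top rack 0.152 px [207.2 245.6] 96 med [0.5364 0.2799 0.1617] min [0.521 0.262 0.153] max [0.55  0.295 0.168]
top rack 0.168 px [234.  236.6] 61 med [0.5609 0.2033 0.1736] min [0.549 0.192 0.168] max [0.572 0.214 0.181]
top stand 0.135 px [381.2 253.5] 415 med [ 0.5283 -0.2132  0.1481] min [ 0.472 -0.274  0.136] max [ 0.561 -0.145  0.152]
top stand 0.152 px [363.3 241. ] 6 med [ 0.5613 -0.1587  0.1524] min [ 0.554 -0.164  0.152] max [ 0.563 -0.156  0.155]
top stand 0.152 px [366.  243.2] 5 med [ 0.5537 -0.1668  0.1555] min [ 0.551 -0.17   0.153] max [ 0.557 -0.164  0.157]
top stand 0.152 px [365.1 248.8] 18 med [ 0.5385 -0.1656  0.153 ] min [ 0.528 -0.173  0.152] max [ 0.546 -0.153  0.156]
top stand 0.152 px [396.5 257.5] 57 med [ 0.5127 -0.2548  0.1551] min [ 0.501 -0.272  0.152] max [ 0.53  -0.237  0.16 ]
scene rack 0.135 px [377.4 291.4] 24 med [0.5666 0.2115 0.1423]
[... 735 characters left out ...]
.152 px [346.1 329.8] 168 med [0.6793 0.2635 0.1637] min [0.666 0.25  0.152] max [0.69  0.273 0.168]
scene rack 0.168 px [379.1 280. ] 119 med [0.5645 0.2087 0.1739] min [0.551 0.196 0.168] max [0.576 0.22  0.177]
scene stand 0.135 px [287.7 173.9] 472 med [ 0.534  -0.2001  0.1481] min [ 0.475 -0.268  0.135] max [ 0.566 -0.139  0.152]
scene stand 0.152 px [282.  158.9] 72 med [ 0.5175 -0.2518  0.1548] min [ 0.5   -0.266  0.152] max [ 0.533 -0.231  0.158]
scene stand 0.152 px [296.  181.2] 6 med [ 0.5323 -0.1549  0.1532] min [ 0.53  -0.165  0.153] max [ 0.537 -0.149  0.154]
scene stand 0.152 px [293.6 182.4] 5 med [ 0.5396 -0.1554  0.1526] min [ 0.536 -0.159  0.152] max [ 0.544 -0.151  0.154]
```

View pics/crop1.png

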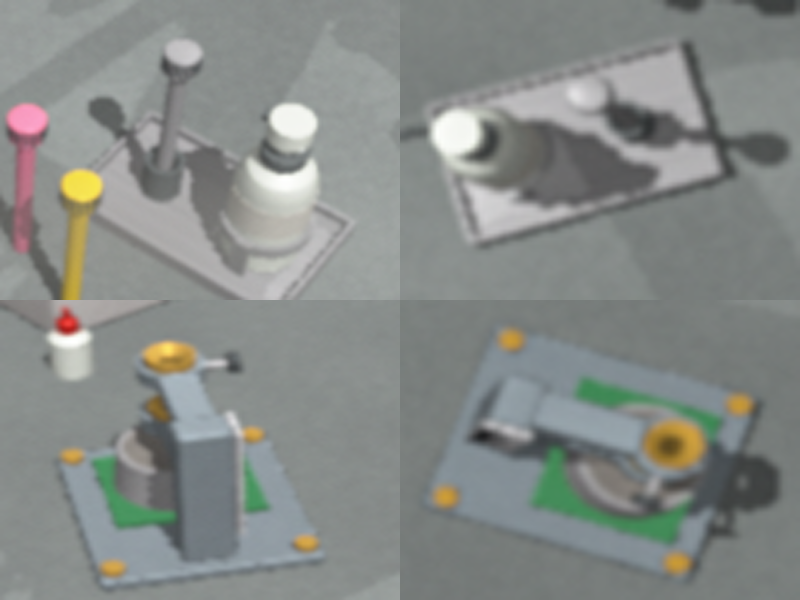

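The crop confirms the grey rod in the tray socket beside the white bottle. It is distinct from the pink and yellow copies, and the brass funnel on the stand is clear.

First estimates (m):

| Thing | x | y | z |
|---|---|---|---|
| rod head | 0.563 | 0.206 | 0.174 |
| cap | 0.538 | 0.283 | 0.162 |
| bush | 0.515 | -0.253 | 0.155 |

The rod-to-cap distance comes out at 81 mm, which matches the expected 82 mm. I'm moving over the rack for a wrist view.

Call:
drive_tool(
  increments=[0, 0, -0.6, 0, 0, 0.108, 0, 0, 0, -0.6, 0, 0, 0.108, 0, 0, 0, -0.6, 0, 0, 0.108, 0, 0, 0, -0.6, 0, 0, 0.108, 0, 0, 0, -0.6, 0, 0, 0.108, 0, 0, 0, -0.6, 0, 0, 0.108, 0, 0, 0, -0.6, 0, 0, 0.108, 0, 0, 0, -0.6, 0, 0, 0.108, 0],
  force=30,
)

```text
t: 0.77
tool_pos: [0.2479, 0.6004, 0.2899]
orientation: [1.852, 2.537, -0.002]
contact_force: [-0.2, -0.3, 0.0]
opening: -0.0
finger_force: 0.0
```

Call:
drive_tool(
  increments=[-2.7, 1.11, 0, 0, 0, 0, 0, -2.7, 1.11, 0, 0, 0, 0, 0, -2.7, 1.11, 0, 0, 0, 0, 0, -2.7, 1.11, 0, 0, 0, 0, 0, -2.7, 1.11, 0, 0, 0, 0, 0, -2.7, 1.11, 0, 0, 0, 0, 0, -2.7, 1.11, 0, 0, 0, 0, 0, -2.7, 1.11, 0, 0, 0, 0, 0, -2.7, 1.11, 0, 0, 0, 0, 0, -2.7, 1.11, 0, 0, 0, 0, 0, -2.7, 1.11, 0, 0, 0, 0, 0, -2.7, 1.11, 0, 0, 0, 0, 0, -2.7, 1.11, 0, 0, 0, 0, 0, -2.7, 1.11, 0, 0, 0, 0, 0, -2.7, 1.11, 0, 0, 0, 0, 0, -2.7, 1.11, 0, 0, 0, 0, 0, 0, 0, 0, 0, 0, 0, 0, 0, 0, 0, 0, 0, 0, 0],
)

```text
t: 2.27
tool_pos: [0.5518, 0.2425, 0.2897]
orientation: [1.851, 2.538, -0.003]
contact_force: [0.1, 0.0, -0.1]
opening: -0.0001
finger_force: 0.0
```

```bash
cat >> h.py <<'E'
def wrist(name):
    s=state();c=get_image('wrist');c['tp']=s['tool_pos'];c['ori']=s['orientation'];pickle.dump(c,open(name+'.pkl','wb'));cv2.imwrite(f'pics/{name}.png',c['image']);return c
def wcloud(c):
    v,u=np.mgrid[:480,:640];x=(u-c['cx'])/c['fx'];y=(v-c['cy'])/c['fy']
    th=np.hypot(x,y);k=np.tan(np.minimum(th,1.4))/np.maximum(th,1e-9);z=c['range_z']
    p=np.stack([x*k*z,y*k*z,z],-1);T=c['tool_from_camera']
    return (p@T[:3,:3].T+T[:3,3])@R.from_rotvec(c['ori']).as_matrix().T+c['tp'],th
def wray(c,u,v):
    x=(u-c['cx'])/c['fx'];y=(v-c['cy'])/c['fy'];th=np.hypot(x,y);T=c['tool_from_camera'];W=R.from_rotvec(c['ori']).as_matrix()
    d=np.array([x/th*np.sin(th),y/th*np.sin(th),np.cos(th)])
    return W@T[:3,3]+c['tp'],W@T[:3,:3]@d
E
python3 - <<'E'
from h import *
s=state();print(s['t'],s['tool_pos'],R.from_rotvec(s['orientation']).as_matrix().round(3),s['qpos'].round(2),s['opening'])
c=wrist('w1');print(c['fx'],c['cx'],c['cy'],c['tool_from_camera'],(c['range_z']>0).mean())
E
```

```text
2.2667 [0.55182097 0.24245158 0.28972282] [[-0.305  0.952 -0.001]
 [ 0.952  0.305 -0.002]
 [-0.001 -0.001 -1.   ]] [-0.62  0.51  0.27  1.5  -0.14  1.15 -0.01] -0.00012101841480971171
371.64829954431775 328.56403644482157 243.37830024953774 [[-7.36310603e-04 -9.48219779e-01 -3.17614087e-01  8.14154209e-02]
 [ 9.99999699e-01 -6.20752354e-04 -4.65032020e-04 -1.31137869e-03]
 [ 2.43792867e-04 -3.17614334e-01  9.48219951e-01 -1.33099858e-01]
 [ 0.00000000e+00  0.00000000e+00  0.00000000e+00  1.00000000e+00]] 0.9961458333333333
```

View pics/w1.png

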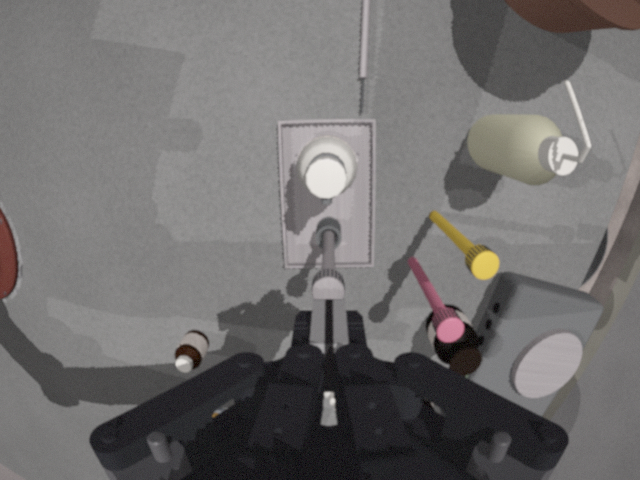

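The wrist view shows the cap disc at (326,176), the rod head at (328,287) and the socket at (328,232), all in line with tool x.

Run:
```python
from h import *
c=pickle.load(open('w1.pkl','rb'));P,th=wcloud(c)
for k,(r0,r1,c0,c1,lo,hi) in dict(cap=(145,205,295,355,.155,.172),head=(262,305,305,352,.168,.185),tube=(215,255,305,352,.038,.05)).items():
    p=P[r0:r1,c0:c1];m=((p[...,2]>lo)&(p[...,2]<hi)).astype(np.uint8);nl,l,st,ce=cv2.connectedComponentsWithStats(m)
    i=1+st[1:,4].argmax();q=p[l==i];cc,rr=cv2.minEnclosingCircle(q[:,:2].astype(np.float32))
    print(k,ce[i]+[c0,r0],st[i],q.mean(0).round(4),'z',np.median(q[:,2]).round(4),'circ',np.round(cc,4),round(rr,4))
g=cv2.cvtColor(c['image'],cv2.COLOR_BGR2GRAY)
m=(g[150:205,300:352]>225).astype(np.uint8);nl,l,st,ce=cv2.connectedComponentsWithStats(m);i=1+st[1:,4].argmax();u,v=ce[i]+[300,150];o,d=wray(c,u,v)
print('cap ray',u,v,st[i],(o+d*(.163-o[2])/d[2]).round(4))
```

```text
cap [325.73079737 178.97439649] [  11   13   41   47 1367] [0.5356 0.2815 0.164 ] z 0.1644 circ [0.5362 0.2792] 0.0172
head [327.72702332 286.87654321] [  7  11  33  26 729] [0.5605 0.2082 0.1754] z 0.1761 circ [0.5615 0.205 ] 0.0128
tube [328.29395604 234.32967033] [ 10   9  27  25 364] [0.5607 0.208  0.0443] z 0.0448 circ [0.5617 0.2045] 0.0146
cap ray 325.6912487708948 177.10816125860373 [   8   10   37   36 1017] [0.5352 0.2827 0.163 ]
```

Call:
drive_tool(
  increments=[1.1, -0.08, 0, 0, 0, 0, 0, 1.1, -0.08, 0, 0, 0, 0, 0, 1.1, -0.08, 0, 0, 0, 0, 0, 1.05, -0.08, 0, 0, 0, 0, 0, 0, 0, 1.8, 0, 0, 0, 0, 0, 0, 1.8, 0, 0, 0, 0, 0, 0, 1.8, 0, 0, 0, 0, 0, 0, 1.8, 0, 0, 0, 0, 0, 0, 1.8, 0, 0, 0, 0, 0, 0, 1.8, 0, 0, 0, 0, 0, 0, 0.6, 0, 0, 0, 0, 0, 0, 0, 0, 0, 0, 0, 0, 0, 0, 0, 0, 0, 0],
)

```text
t: 3.4
tool_pos: [0.5342, 0.2866, 0.1768]
orientation: [1.843, 2.544, 0.001]
contact_force: [0.3, 0.0, 0.4]
opening: -0.0005
finger_force: 0.0
```

Call:
drive_tool(
  increments=[0, 0, 0.2, 0, 0, 0, 0, 0, 0, 0.2, 0, 0, 0, 0, 0, 0, 0.2, 0, 0, 0, 0, 0, 0, 0.2, 0, 0, 0, 0, 0, 0, 0, 0, 0, 0, 0],
)

```text
t: 3.82
tool_pos: [0.5352, 0.286, 0.1691]
orientation: [1.845, 2.542, 0.004]
contact_force: [0.4, 0.8, 4.7]
opening: -0.0003
finger_force: 2.2
```

Call:
drive_tool(
  increments=[0, 0, 0.15, 0, 0, 0, 0, 0, 0, 0.15, 0, 0, 0, 0, 0, 0, 0.15, 0, 0, 0, 0, 0, 0, 0, 0, 0, 0, 0, 0, 0, 0, 0, 0, 0, 0],
)

```text
t: 4.23
tool_pos: [0.5352, 0.286, 0.1647]
orientation: [1.845, 2.542, 0.004]
contact_force: [-0.2, 1.1, 5.4]
opening: -0.0
finger_force: 3.2
```

Call:
drive_tool(
  increments=[0, 0, 0.1, 0, 0, 0, 0, 0, 0, 0, 0, 0, 0, 0, 0, 0, 0, 0, 0, 0, 0],
)

```text
t: 4.48
tool_pos: [0.5352, 0.286, 0.1642]
orientation: [1.845, 2.542, 0.004]
contact_force: [-0.8, 1.1, 7.6]
opening: 0.0003
finger_force: 3.9
```

Call:
drive_tool(
  increments=[0, 0, 0.1, 0, 0, 0, 0, 0, 0, 0, 0, 0, 0, 0, 0, 0, 0, 0, 0, 0, 0, 0, 0, 0, 0, 0, 0, 0],
)

```text
t: 4.82
tool_pos: [0.5353, 0.286, 0.1641]
orientation: [1.845, 2.542, 0.005]
contact_force: [-1.6, 0.3, 12.2]
opening: -0.0002
finger_force: 6.0
```

The cap has hit its stop (12 N with no further travel), so I'm releasing it and looking again from here.

Call:
drive_tool(
  increments=[0, 0, -0.5, 0, 0, 0, 0, 0, 0, -1, 0, 0, 0, 0, 0, 0, -1.5, 0, 0, 0, 0, 0, 0, -2, 0, 0, 0, 0, 0, 0, -2, 0, 0, 0, 0, 0, 0, -2, 0, 0, 0, 0, 0, 0, -2, 0, 0, 0, 0, 0, 0, 0, 0, 0, 0, 0, 0, 0, 0, 0, 0, 0, 0.7, 0, 0, 0, 0, 0, 0, 0.7],
)

```text
t: 5.65
tool_pos: [0.5333, 0.2848, 0.2704]
orientation: [-1.845, -2.541, 0.005]
contact_force: [-0.5, -0.0, -0.3]
opening: 0.0233
finger_force: 0.0
```

Run:
```python
from h import *
c=wrist('w2');P,th=wcloud(c);print(c['tp'],R.from_rotvec(c['ori']).as_matrix().round(4),state()['opening'])
for k,lo,hi in (('cap',.155,.1675),('head',.168,.185),('tube',.038,.05)):
    m=((P[...,2]>lo)&(P[...,2]<hi)&(np.hypot(P[...,0]-.549,P[...,1]-.245)<.062)).astype(np.uint8);nl,l,st,ce=cv2.connectedComponentsWithStats(m)
    for i in range(1,nl):
        if st[i,4]>60:
            q=P[l==i];cc,rr=cv2.minEnclosingCircle(q[:,:2].astype(np.float32));print(k,ce[i].round(1),st[i],q.mean(0).round(4),np.round(cc,4),round(rr,4))
# two-view ray triangulation of head disc centre and cap
c1=pickle.load(open('w1.pkl','rb'))
```

```text
[0.53332757 0.28479073 0.27036658] [[-3.097e-01  9.508e-01 -3.100e-03]
 [ 9.508e-01  3.097e-01 -1.800e-03]
 [-7.000e-04 -3.500e-03 -1.000e+00]] 0.03069731327636514
cap [332.6 248.3] [ 313  227   41   47 1427] [0.535  0.2827 0.1638] [0.5362 0.2794] 0.0173
cap [333.5 337.6] [318 332  32  16 204] [0.5586 0.2136 0.1623] [0.5606 0.2072] 0.0121
head [333.6 354.6] [318 339  32  32 814] [0.5607 0.2069 0.1753] [0.5615 0.2048] 0.0129
tube [303.3 203.6] [299 191  14  26 115] [0.5067 0.2793 0.0473] [0.5091 0.2802] 0.0139
tube [360.2 202.1] [350 190  16  26 117] [0.5593 0.2981 0.0473] [0.5569 0.2969] 0.0149
tube [332.5 282. ] [320 272  26  24 364] [0.5606 0.207  0.0441] [0.5615 0.2045] 0.0145
```

View pics/w2.png

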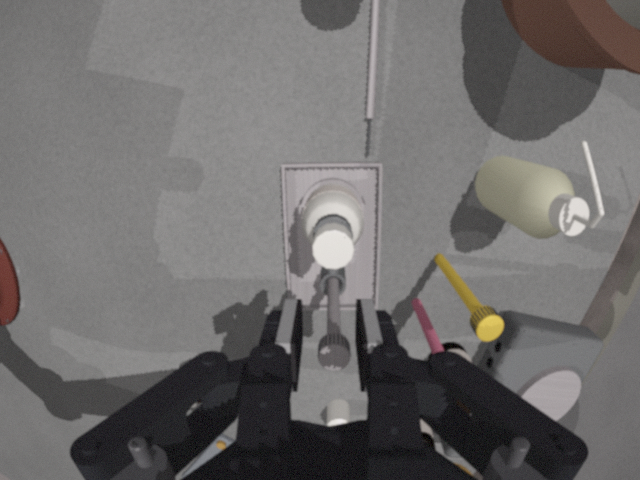

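The cap is back up (z 0.164). The rod is at (0.561, 0.206), and the two wrist positions agree. Moving over the rod and descending.

Call:
drive_tool(
  increments=[-2.1, 0.05, 0, 0, 0, 0, 0.7, -2.1, 0.05, 0, 0, 0, 0, 0.7, -2.1, 0.04, 0, 0, 0, 0, 0.7, -2.1, 0.04, 0, 0, 0, 0, 0.7, 0, 0, 0, 0, 0, 0, 0.7, 0, 0, 0, 0, 0, 0, 0.7, 0, 0, 1, 0, 0, 0, 0.7, 0, 0, 1.5, 0, 0, 0, 0.7, 0, 0, 1.5, 0, 0, 0, 0.7, 0, 0, 1.5, 0, 0, 0, 0.7, 0, 0, 1.5, 0, 0, 0, 0.7, 0, 0, 1, 0, 0, 0, 0.7, 0, 0, 0, 0, 0, 0, 0.7, 0, 0, 0, 0, 0, 0, 0.7],
)

```text
t: 6.87
tool_pos: [0.5614, 0.207, 0.1909]
orientation: [-1.843, -2.543, 0.002]
contact_force: [0.2, 1.3, -0.1]
opening: 0.06
finger_force: 0.0
```

Call:
drive_tool(
  increments=[-0.1, 0, 0.8, 0, 0, 0, 0.7, 0, 0, 0.8, 0, 0, 0, 0.7, 0, 0, 0.8, 0, 0, 0, 0.7, 0, 0, 0.8, 0, 0, 0, 0.7, 0, 0, 0.2, 0, 0, 0, 0.7, 0, 0, 0, 0, 0, 0, 0.7, 0, 0, 0, 0, 0, 0, 0, 0, 0, 0, 0, 0, 0, 0, 0, 0, 0, 0, 0, 0, 0, 0, 0, 0, 0, 0, 0, 0, 0, 0, 0, 0, 0, 0, 0, 0, 0, 0, 0, 0, 0, 0, 0, 0, 0, 0, 0, 0, 0],
  force=50,
)

```text
t: 7.95
tool_pos: [0.5629, 0.2052, 0.1584]
orientation: [1.845, 2.542, 0.002]
contact_force: [0.4, 0.6, 2.9]
opening: 0.0221
finger_force: 48.8
```

Call:
drive_tool(
  increments=[0, 0, -0.4, 0, 0, 0, 0, 0, 0, -0.8, 0, 0, 0, 0, 0, 0, -0.8, 0, 0, 0, 0, 0, 0, -1, 0, 0, 0, 0, 0, 0, -1, 0, 0, 0, 0, 0, 0, -1, 0, 0, 0, 0, 0, 0, -1.2, 0, 0, 0, 0, 0, 0, -1.5, 0, 0, 0, 0, 0, 0, -1.5, 0, 0, 0, 0, 0, 0, -1.5, 0, 0, 0, 0, 0, 0, -1.5, 0, 0, 0, 0, 0, 0, -1.5, 0, 0, 0, 0, 0, 0, -1.5, 0, 0, 0, 0, 0, 0, -1.5, 0, 0, 0, 0, 0, 0, -1, 0, 0, 0, 0, 0, 0, 0, 0, 0, 0, 0, 0, 0, 0, 0, 0, 0, 0],
)

```text
t: 9.37
tool_pos: [0.5623, 0.205, 0.3353]
orientation: [1.845, 2.542, 0.001]
contact_force: [-0.0, -0.6, -3.1]
opening: 0.0224
finger_force: 49.3
```

Run:
```python
from h import *
s=state();M=R.from_rotvec(s['orientation']).as_matrix();print(s['tool_pos'],M.round(4),s['opening'],s['finger_force'],s['qpos'].round(2),s['contact_force'])
b=np.array([.515,-.253]);d=np.r_[b-s['tool_pos'][:2],0];print('to bush tool axes',(M.T@d).round(4))
```

```text
[0.56234269 0.20504692 0.33527438] [[-3.098e-01  9.508e-01  7.000e-04]
 [ 9.508e-01  3.098e-01  3.000e-04]
 [ 1.000e-04  7.000e-04 -1.000e+00]] 0.02244677612766241 49.25452172756195 [-0.56  0.47  0.28  1.44 -0.13  1.25  0.05] [-0.04483097 -0.61080422 -3.12504539]
to bush tool axes [-4.209e-01 -1.869e-01 -2.000e-04]
```

Call:
drive_tool(
  increments=[-1, -0.4, 0, 0, 0, 0, 0, -2, -0.8, 0, 0, 0, 0, 0, -2.8, -1.1, 0, 0, 0, 0, 0, -2.8, -1.1, 0, 0, 0, 0, 0, -2.8, -1.1, 0, 0, 0, 0, 0, -2.8, -1.1, 0, 0, 0, 0, 0, -2.8, -1.1, 0, 0, 0, 0, 0, -2.8, -1.1, 0, 0, 0, 0, 0, -2.8, -1.1, 0, 0, 0, 0, 0, -2.8, -1.1, 0, 0, 0, 0, 0, -2.8, -1.1, 0, 0, 0, 0, 0, -2.8, -1.1, 0, 0, 0, 0, 0, -2.8, -1.1, 0, 0, 0, 0, 0, -2.8, -1.1, 0, 0, 0, 0, 0, -2.8, -1.1, 0, 0, 0, 0, 0, -2.8, -1.1, 0, 0, 0, 0, 0, -2.8, -1.1, 0, 0, 0, 0, 0, -2, -0.7, 0, 0, 0, 0, 0, -1, -0.3, 0, 0, 0, 0, 0, 0, 0, 0, 0, 0, 0, 0],
)

```text
t: 11.03
tool_pos: [0.5312, -0.3127, 0.3336]
orientation: [-1.852, -2.535, 0.005]
contact_force: [-0.6, 0.2, -2.8]
opening: 0.0224
finger_force: 49.2
```

Run:
```python
from h import *
c=wrist('w3');P,th=wcloud(c);s=state();print(c['tp'],R.from_rotvec(c['ori']).as_matrix().round(4),s['finger_force'],s['qpos'].round(2))
h=cv2.cvtColor(c['image'],cv2.COLOR_BGR2HSV);m=((h[...,0]>12)&(h[...,0]<32)&(h[...,1]>110)&(np.hypot(P[...,0]-.515,P[...,1]+.253)<.05)).astype(np.uint8)
nl,l,st,ce=cv2.connectedComponentsWithStats(m)
for i in range(1,nl):
    if st[i,4]>25: q=P[l==i];cc,rr=cv2.minEnclosingCircle(q[:,:2].astype(np.float32));print(ce[i].round(1),st[i],q.mean(0).round(4),np.round(cc,4),round(rr,4),np.percentile(q[:,2],[5,50,95]))
```

```text
[ 0.53119923 -0.31270006  0.33355425] [[-3.042e-01  9.526e-01 -3.200e-03]
 [ 9.526e-01  3.042e-01 -1.300e-03]
 [-3.000e-04 -3.400e-03 -1.000e+00]] 49.21601414680481 [ 0.27  0.51  0.38  1.39 -0.19  1.28  0.97]
[336.  148.3] [317 129  38  38 990] [ 0.517  -0.2542  0.1519] [ 0.5154 -0.2509] 0.0185 [0.10269021 0.15566449 0.15888299]
```

View pics/w3.png

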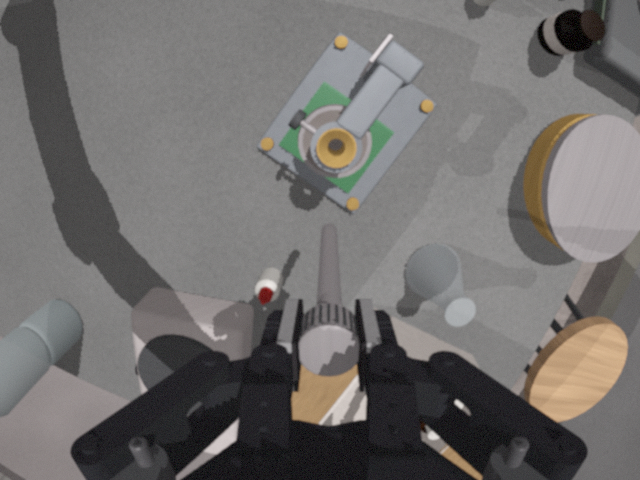

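The funnel mouth is centred at (336,148). The rod hangs in the grip with its foot at about (329,228), so both can be measured in this one view.

```bash
cat > m.py <<'E'
from h import *
def bush(c,b=(.516,-.253)):
    P,th=wcloud(c);h=cv2.cvtColor(c['image'],cv2.COLOR_BGR2HSV)
    m=((h[...,0]>12)&(h[...,0]<32)&(h[...,1]>110)&(np.hypot(P[...,0]-b[0],P[...,1]-b[1])<.045)&(P[...,2]>.09)).astype(np.uint8)
    nl,l,st,ce=cv2.connectedComponentsWithStats(m);i=1+st[1:,4].argmax()
    k,_=cv2.findContours((l==i).astype(np.uint8),cv2.RETR_EXTERNAL,cv2.CHAIN_APPROX_NONE);k=cv2.convexHull(max(k,key=len))[:,0]
    W=[]
    for u,v in k:
        o,d=wray(c,u,v);W.append((o+d*(.157-o[2])/d[2])[:2])
    (x,y),ax,_=cv2.fitEllipse(np.float32(W)*1000);return np.array([x,y])/1000,ax,np.median(P[l==i][:,2])
def rod(c):
    # axis from silhouette: per height slice, mid-width laterally, nearest surface + 6 mm away from the camera
    P,th=wcloud(c);M=R.from_rotvec(c['ori']).as_matrix();Q=(P-c['tp'])@M
    m=(np.abs(Q[...,0])<.03)&(np.abs(Q[...,1])<.02)&(Q[...,2]>.018)&(Q[...,2]<.17)
    q=Q[m];out=[]
    for z in np.arange(.02,.16,.01):
        s=q[(q[:,2]>z)&(q[:,2]<z+.01)]
        if len(s)>12:
            f=(s[:,1].max()+s[:,1].min())/2
            out.append([z+.005,np.percentile(s[:,0],90)-.006,f,np.ptp(s[:,1])])
    return np.array(out),q[:,2].max()
E
python3 - <<'E'
from m import *
c=pickle.load(open('w3.pkl','rb'));b,ax,z=bush(c);print('bush',b,ax,z)
M=R.from_rotvec(c['ori']).as_matrix();print('bush in tool',((np.r_[b,.157]-c['tp'])@M).round(4))
o,zm=rod(c);print(o.round(4),zm)
for j in(1,2):print(np.polyfit(o[:-1,0],o[:-1,j],1))
E
```

```text
bush [ 0.51655383 -0.25350311] (31.143400192260742, 31.754884719848633) 0.15570535352995782
bush in tool [0.0609 0.0047 0.1765]
[[ 0.025  -0.0005 -0.0014  0.0121]
 [ 0.035  -0.0005 -0.0015  0.0123]
 [ 0.045  -0.0006 -0.0012  0.0117]
 [ 0.055  -0.0006 -0.0011  0.012 ]
 [ 0.065  -0.0007 -0.0015  0.0112]
 [ 0.075  -0.0005 -0.0014  0.0114]
 [ 0.085  -0.0006 -0.0014  0.0108]
 [ 0.095  -0.0008 -0.0015  0.0112]
 [ 0.105  -0.0004 -0.0014  0.0114]
 [ 0.115  -0.0004 -0.0012  0.0112]
 [ 0.125  -0.0007 -0.0015  0.011 ]
 [ 0.135  -0.0006 -0.0015  0.0114]
 [ 0.145  -0.0005 -0.0015  0.0115]] 0.14370962167104015
[-8.61882266e-05 -5.69361093e-04]
[-0.00092513 -0.00131474]
```

Call:
drive_tool(
  increments=[1.2, 0.12, 0, 0, 0, 0, 0, 1.5, 0.15, 0, 0, 0, 0, 0, 1.5, 0.15, 0, 0, 0, 0, 0, 1.2, 0.12, 0, 0, 0, 0, 0, 0.75, 0.07, 0, 0, 0, 0, 0, 0, 0, 0, 0, 0, 0, 0, 0, 0, 0, 0, 0, 0, 0, 0, 0, 0, 0, 0, 0, 0],
)

```text
t: 11.75
tool_pos: [0.52, -0.2494, 0.335]
orientation: [1.846, 2.541, -0.001]
contact_force: [0.6, 0.8, -1.9]
opening: 0.0224
finger_force: 49.2
```

Run:
```python
from m import *
c=wrist('w4');M=R.from_rotvec(c['ori']).as_matrix();print(c['tp'],M.round(4))
for bb in ([.51655,-.2535],):print('bush in tool',((np.r_[bb,.157]-c['tp'])@M).round(4))
try:
    b,ax,z=bush(c);print('bush now',b,ax,z)
except Exception as e:print(e)
o,zm=rod(c);print(o[::3].round(4),zm)
```

```text
[ 0.52004658 -0.24936842  0.33500771] [[-3.094e-01  9.509e-01  2.000e-04]
 [ 9.509e-01  3.094e-01 -1.100e-03]
 [-1.100e-03 -2.000e-04 -1.000e+00]]
bush in tool [-0.0026 -0.0046  0.178 ]
bush now [ 0.51625983 -0.25275819] (31.28195571899414, 32.86025619506836) 0.15517412108958897
[[ 0.025  -0.0006 -0.0014  0.0122]
 [ 0.055  -0.0005 -0.0009  0.0117]
 [ 0.085  -0.0007 -0.0015  0.0108]
 [ 0.115  -0.0005 -0.0012  0.0112]
 [ 0.145  -0.0006 -0.0015  0.0115]] 0.14487805445062846
```

View pics/w4.png

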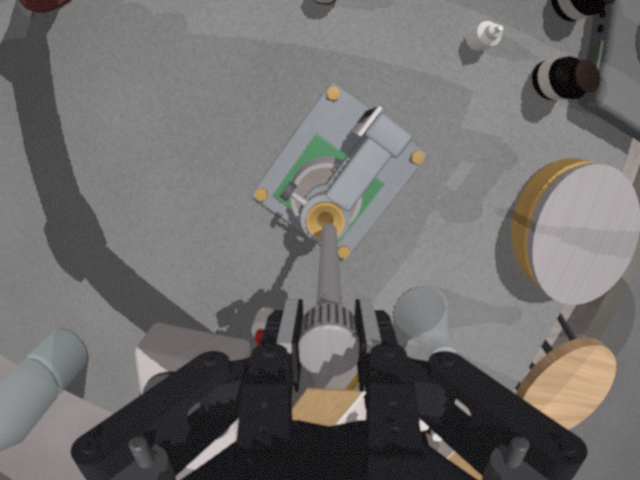

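The foot hangs just over the funnel, whose centre is at (326,220). A correction of about -1.8 mm in x and -3.2 mm in y is still needed.

Call:
drive_tool(
  increments=[-0.18, -0.32, 0, 0, 0, 0, 0, 0, 0, 0, 0, 0, 0, 0, 0, 0, 0, 0, 0, 0, 0, 0, 0, 0, 0, 0, 0, 0],
)

```text
t: 12.13
tool_pos: [0.5175, -0.252, 0.3347]
orientation: [-1.847, -2.542, 0.0]
contact_force: [-0.3, 0.4, -2.1]
opening: 0.0227
finger_force: 49.2
```

Run:
```python
from m import *
c=wrist('w5');M=R.from_rotvec(c['ori']).as_matrix();print(c['tp'],M[:,2].round(4))
b,ax,z=bush(c);print('bush now',b,ax,z)
for bb in ([.51655,-.2535],b):print('bush-rod in tool',((np.r_[bb,.157]-c['tp'])@M-[-.0006,-.0014,0]).round(4))
s=state();print(s['contact_force'])
```

```text
[ 0.5174923  -0.25202794  0.33474689] [-1.e-04 -1.e-04 -1.e+00]
bush now [ 0.51629175 -0.25287688] (31.256397247314453, 33.25746536254883) 0.15528262204624615
bush-rod in tool [-5.000e-04  1.000e-04  1.777e-01]
bush-rod in tool [0.0002 0.     0.1777]
[ 0.14056514  0.89964078 -2.04414766]
```

Call:
drive_tool(
  increments=[0, 0, 0.6, 0, 0, 0, 0, 0, 0, 0.6, 0, 0, 0, 0, 0, 0, 0.6, 0, 0, 0, 0, 0, 0, 0.6, 0, 0, 0, 0, 0, 0, 0.6, 0, 0, 0, 0, 0, 0, 0.6, 0, 0, 0, 0, 0, 0, 0.6, 0, 0, 0, 0, 0, 0, 0.5, 0, 0, 0, 0, 0, 0, 0, 0, 0, 0, 0],
)

```text
t: 12.93
tool_pos: [0.517, -0.2511, 0.2864]
orientation: [-1.844, -2.54, 0.001]
contact_force: [-0.2, -0.0, -1.8]
opening: 0.0222
finger_force: 49.2
```

Call:
drive_tool(
  increments=[0, 0, 0.5, 0, 0, 0, 0, 0, 0, 0.5, 0, 0, 0, 0, 0, 0, 0.5, 0, 0, 0, 0, 0, 0, 0.5, 0, 0, 0, 0, 0, 0, 0.5, 0, 0, 0, 0, 0, 0, 0.5, 0, 0, 0, 0, 0, 0, 0, 0, 0, 0, 0],
)

```text
t: 13.52
tool_pos: [0.517, -0.2511, 0.2565]
orientation: [-1.844, -2.54, 0.001]
contact_force: [0.3, 0.4, -2.1]
opening: 0.0225
finger_force: 49.2
```

Call:
drive_tool(
  increments=[-0.08, 0, 0, 0, 0, 0, 0, 0, 0, 0.4, 0, 0, 0, 0, 0, 0, 0.4, 0, 0, 0, 0, 0, 0, 0.4, 0, 0, 0, 0, 0, 0, 0.4, 0, 0, 0, 0, 0, 0, 0.4, 0, 0, 0, 0, 0, 0, 0.4, 0, 0, 0, 0, 0, 0, 0.4, 0, 0, 0, 0, 0, 0, 0, 0, 0, 0, 0],
)

```text
t: 14.27
tool_pos: [0.5174, -0.2519, 0.2287]
orientation: [-1.844, -2.541, 0.001]
contact_force: [-0.0, -0.6, -2.3]
opening: 0.0227
finger_force: 49.2
```

Call:
drive_tool(
  increments=[0, 0, 0.3, 0, 0, 0, 0, 0, 0, 0.3, 0, 0, 0, 0, 0, 0, 0.3, 0, 0, 0, 0, 0, 0, 0.3, 0, 0, 0, 0, 0, 0, 0, 0, 0, 0, 0, 0, 0, 0, 0, 0, 0, 0],
)

```text
t: 14.77
tool_pos: [0.5178, -0.2522, 0.2176]
orientation: [-1.845, -2.542, 0.0]
contact_force: [-2.1, 0.2, -1.7]
opening: 0.0226
finger_force: 49.2
```

Run:
```python
from m import *
for n in('w5','w6'):
    c=wrist('w6') if n=='w6' else pickle.load(open('w5.pkl','rb'))
    P,th=wcloud(c);M=R.from_rotvec(c['ori']).as_matrix();Q=(P-c['tp'])@M
    m=(np.abs(Q[...,0])<.013)&(np.abs(Q[...,1])<.009)&(Q[...,2]>-.03)&(Q[...,2]<-.01)
    print(n,c['tp'],m.sum(),np.median(Q[m],0).round(4))
o,z=rod(c);print(o.round(4))
print(M[:,2].round(4))
c=get_image('scene');I=c['image'][110:240,220:360];cv2.imwrite('pics/fin.png',cv2.resize(I,(700,600),interpolation=cv2.INTER_CUBIC))
```

```text
w5 [ 0.5174923  -0.25202794  0.33474689] 2631 [ 0.0029 -0.0005 -0.0177]
w6 [ 0.51775325 -0.25220541  0.21758893] 2628 [ 0.0028 -0.0005 -0.0177]
[[ 0.025  -0.0005 -0.0014  0.0122]
 [ 0.035  -0.0005 -0.0016  0.0119]
 [ 0.045  -0.0006 -0.0012  0.0118]
 [ 0.055   0.008  -0.0015  0.0323]
 [ 0.065   0.0182  0.      0.04  ]
 [ 0.075   0.0188 -0.0069  0.026 ]
 [ 0.085   0.0151 -0.0062  0.0238]
 [ 0.115   0.0203 -0.0038  0.0317]
 [ 0.125   0.0204 -0.0075  0.0242]
 [ 0.135   0.0187 -0.0078  0.0221]
 [ 0.155   0.0224 -0.0056  0.0283]
 [ 0.165   0.023  -0.0059  0.0273]]
[-5.e-04  2.e-04 -1.e+00]
```

View pics/fin.png

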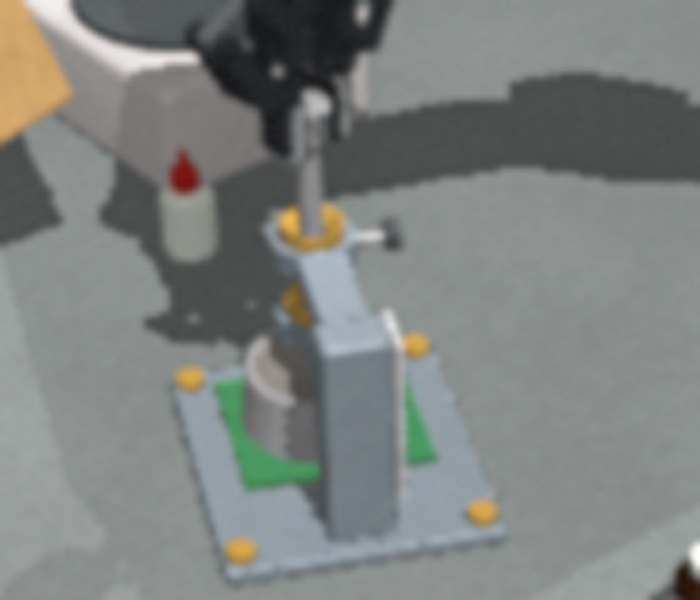

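The rod has not slipped: its head top is still 17.7 mm above the TCP, which puts the foot about 13 mm above the specimen. In the picture the rod passes through the top bush at (313,225). It goes down 5.5 mm more.

Call:
drive_tool(
  increments=[0, 0, 0.2, 0, 0, 0, 0, 0, 0, 0.2, 0, 0, 0, 0, 0, 0, 0.15, 0, 0, 0, 0, 0, 0, 0, 0, 0, 0, 0, 0, 0, 0, 0, 0, 0, 0, 0, 0, 0, 0, 0, 0, 0, 0, 0, 0, 0, 0, 0, 0, 0, 0, 0, 0, 0, 0, 0],
)

```text
t: 15.53
tool_pos: [0.5179, -0.2523, 0.2124]
orientation: [1.845, 2.542, -0.0]
contact_force: [0.7, -0.1, -2.3]
opening: 0.0224
finger_force: 49.2
```

```bash
python3 -c "
from rig import state,close_job
s=state();print(s['tool_pos'],abs(s['dq']).max(),s['finger_force']);print(close_job())"
```

```text
[ 0.51792896 -0.2523385   0.21240987] 0.001786336356269504 49.212536215782166
the job is handed in; nothing more can be done
None
```

The job is handed in, with no verdict returned: the cap was pressed to its stop and sprang back, and the rod is held upright and still through both bushes, its foot by my measurements about 7.5 mm above the specimen.

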